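Put the silversmith's bench in order

ROBOT

A 6-joint arm with a two-finger parallel gripper is mounted at the origin on the work surface. World frame = base frame: x ahead of the robot, y to its left, z up, the work surface at z = 0. Lengths are in m, angles in rad, forces in N, time in s.
With the tool pointing down it reaches from about 0.35 to 0.8 m from the base axis. Payload 7.3 kg.
Tool frame: the origin (TCP) lies between the finger pads; the fingertips stand 25 mm ahead of it and the grasp point (between the pads) lies 6 mm ahead of it (r.tip_extent is the distance from the TCP to the fingertips, in m); z points along the fingers, y is the line along which they close (so a half turn about z gives the same grasp; the last joint's range is limited). The gripper opens to 85 mm and grips with 20 to 120 N. Pads are 22 mm wide; open, the fingers measure 114 mm over their backs; the gripper's body (76 mm by 85 mm) begins 54 mm behind the grasp point. The pads swing forward as they close: fully open they stand 13 mm farther back than shut.
Start: joints at [-1.259, 0.342, 1.524, -0, 1.275, -0.146], TCP at [0.232, -0.471, 0.256] pointing down, gripper open.
Joint ranges: [-2.53, 2.53], [-0.77, 2.02], [0.04, 2.7], [-1, 4.14], [0.28, 2.66], [-3.11, 3.11]. Speed limits (rad/s): [2.57, 2.57, 3.14, 3.14, 3.14, 3.14].

INTERFACE

Orientations are given as a unit quaternion [x, y, z, w].
In Python, from workcell import r, command_gripper, optics gives the robot as it stands. The module is installed in compiled form; this text tells all that it offers. Calls block until the motion is done:
- r.reach(position, orientation): joint-space move of the TCP to a pose.
- r.move_straight(position, orientation=None, speed=0.15, max_force=None): straight line of the TCP; orientation=None keeps the orientation; speed is the mean speed in m/s. With max_force (N) it stops when the force on the tool has changed by that much, and returns True; else False.
- r.movej(angles): joint-space move.
- command_gripper(opening, force=None): finger opening in m; force is the grip in N (None keeps the last); returns when the fingers have stopped.
- r.hold(seconds).
- r.solve_ik(position, orientation): joint angles nearest the present ones, or None.
- r.read_state(): the state.
- optics.get_image(name): name is "scene" or "top"; returns (picture, depth): 384x512x3 uint8, red, green, blue; 384x512 float32, m along the optical axis (not along the pixel's ray), 0 where there is no reading.
- optics.camera_model(name): a dict with "K" (3x3 intrinsics, pixels), "R" (3x3) and "t" (3): a world point X has camera coordinates R X + t. Camera axes: x right, y down, z forward; pixel columns grow to the right and rows downward; lengths in m; the calibration is good to about 2 mm. A picture is of the moment at which its call begins. camera_model takes no time and is no camera call.
A pose or a line that the arm cannot do raises r.PlanningError and nothing moves.
- r.finish_job(): hands the job in; it is judged then, once.
The state is a dict: "time_s": time; "joint_positions": joint angles; "dq": joint speeds; "tau": joint torques, N m; "eef_pos": TCP position; "eef_rot": TCP orientation; "contact_force": force on the tool from outside, world axes, zero at the start; "torque": the same for the moment, N m; "grip_width": finger opening in m; "grip_force": force on a finger pad.
Only numpy, scipy, OpenCV 4.12 (cv2) and the standard library are available. Lean on these libraries where they do the work, as an engineer would, in place of code of your own. Each camera call takes 0.05 s, during which the arm holds its last target. There are 200 camera calls.

TASK

Sort the things left lying on the silversmith's bench: lay the two ball-ended punches in the divided wooden tray, lengthwise, one in each bay; stand the two napkin rings upright side by side on the floor of the round copper dish; and set the square steel block flat in the middle of the tree-trunk slice. Leave the hammer and the jar where they are.

Things in the scene. Friction and masses are not known exactly. Their poses are not given: they have to be found in the camera images.
- tray: fixed low wooden tray, 146 mm (its x) by 200 mm (its y), walls 15 mm high and 8 mm thick, with one divider along x making two bays, each 130 mm long (x) and 88 mm wide (y), centred at y = +48 and -48 mm. Floor 4 mm above the bench. Origin at the centre of its underside
- dish: fixed shallow round copper dish, 20 mm high, about 168 mm across the rim; flat inner floor about 150 mm across, 4 mm above the bench. Origin at the centre of its underside
- stump: fixed slice of tree trunk, a round wooden block 120 mm across and 40 mm high with a flat top (growth rings drawn on it, nothing to catch on). Origin at the centre of its underside
- punch_a: steel doming punch (one of two, alike), 100 mm long, lying level: 14 x 14 mm square shank, 24 mm square striking head 12 mm long at its -x end, 24 mm ball at its +x end; shank free to grip from x = -38 to +26 mm. Origin on the shank's axis midway along the 100 mm, near the centre of mass, 12 mm above what it lies on; x along the shank. About 0.2 kg. Either bay will do
- punch_b: steel doming punch (the other, alike), 100 mm long, lying level: 14 x 14 mm square shank, 24 mm square striking head 12 mm long at its -x end, 24 mm ball at its +x end; shank free to grip from x = -38 to +26 mm. Origin on the shank's axis midway along the 100 mm, near the centre of mass, 12 mm above what it lies on; x along the shank. About 0.2 kg. Either bay will do
- ring_a: steel napkin ring (one of two), a short open tube standing on its rim: 44 mm outside, 36 mm inside diameter, 26 mm high, about 60 g. Origin at the centre of its underside, z up. The two rings are alike
- ring_b: steel napkin ring (the other), a short open tube standing on its rim: 44 mm outside, 36 mm inside diameter, 26 mm high, about 60 g. Origin at the centre of its underside, z up. The two rings are alike
- block: square steel bench block, 50 x 50 mm and 20 mm high, about 0.4 kg. Origin at the centre of its underside, x and y square to its sides
- hammer: bystander: hammer with wooden handle lying loose on the bench at the far right of the work, 260 mm long and 26 mm high, its 90 mm head crosswise at the +x end. Origin under the middle of its length, x along the handle. Leave it alone
- jar: bystander: loose closed amber glass jar, 56 mm across, 65 mm high, at the far left of the work. Origin at the centre of its underside. Leave it alone

How it is judged:
At the end, for the whole second after the job is handed in: Each bay of the tray holds one punch, lying flat on the floor within about 20 degrees of the bay's length; both rings stand upright on the floor of the dish; the block lies flat on top of the trunk slice with its centre within 15 mm of the slice's; all five are at rest (x of punch_a in the frame of tray between -0.02 and 0.02 m and z of punch_a in the frame of tray between 0.011 and 0.021 m and angle between the x axis of each of punch_a, punch_b and the x axis of tray, either way round below 0.35 rad and angle between punch_a's own x axis and vertical between 1.47 and 1.67 rad and x of punch_b in the frame of tray between -0.02 and 0.02 m and z of punch_b in the frame of tray between 0.011 and 0.021 m and angle between punch_b's own x axis and vertical between 1.47 and 1.67 rad and ((y of punch_a in the frame of tray between 0.015 and 0.085 m and y of punch_b in the frame of tray between -0.085 and -0.015 m) or (y of punch_a in the frame of tray between -0.085 and -0.015 m and y of punch_b in the frame of tray between 0.015 and 0.085 m)) and horizontal distance between each of ring_a, ring_b and dish below 0.06 m and z of ring_a in the frame of dish between 0 and 0.009 m and angle between each of ring_a, ring_b's own z axis and vertical below 0.1 rad and z of ring_b in the frame of dish between 0 and 0.009 m and horizontal distance between block and stump below 0.015 m and z of block in the frame of stump between 0.036 and 0.046 m and angle between block's own z axis and vertical below 0.08 rad and linear speed of each of punch_a, punch_b, ring_a, ring_b, block below 0.02 m/s); the robot touches nothing.
It fails at once if the hammer is moved by more than 20 mm (distance of hammer from where it was at the start of the episode above 0.02 m).
It fails at once if the jar is moved by more than 20 mm (distance of jar from where it was at the start of the episode above 0.02 m).
It also fails if it takes over 120 s, if anything falls off the work surface, if the arm or the gripper's body presses on something with over 40 N, if the wrist force passes 120 N, or if a joint passes its speed limit or range.

## Working session

There is one attempt and no reset: what is moved stays moved. The work goes in short steps, each a Python script; the robot and the scene stay as the last script left them, time stands still between calls to the robot, and variables do not carry over. Pictures are saved under pics/ and viewed, at most 14 in all, crops included, and the job is handed in when it is done.

```bash
mkdir -p pics; ls
python3 - <<'E'
from workcell import r, optics
import cv2,numpy as np
for n in("scene","top"):
    p,d=optics.get_image(n); cv2.imwrite(f"pics/{n}0.png",p[:,:,::-1]); np.savez(f"{n}0.npz",p=p,d=d)
    m=optics.camera_model(n); print(n,m["K"],m["R"],m["t"],d.min(),d.max())
print(r.read_state()["eef_rot"])
E
```

```text
pics
scene [[465.12156195   0.         255.13621125]
 [  0.         465.12156195 192.12588143]
 [  0.           0.           1.        ]] [[ 0.80739029  0.58992767 -0.01030893]
 [ 0.41198436 -0.57618778 -0.70588706]
 [-0.42236219  0.56567923 -0.70824938]] [-0.44359671 -0.20918829  1.43314289] 0.0 3.5830507
top [[361.72378952   0.         248.80303993]
 [  0.         361.72378952 198.03702957]
 [  0.           0.           1.        ]] [[ 0.00500723 -0.99995065  0.00858069]
 [-0.98883713 -0.00622905 -0.14887019]
 [ 0.14891629 -0.00773948 -0.98881952]] [-9.11520147e-04  5.73718893e-01  9.48737491e-01] 0.0 1.9339755
[ 9.73912493e-01  2.26922836e-01 -5.65528505e-05 -6.92806690e-04]
```

```bash
ls pics
```

```text
scene0.png
top0.png
```

View pics/top0.png

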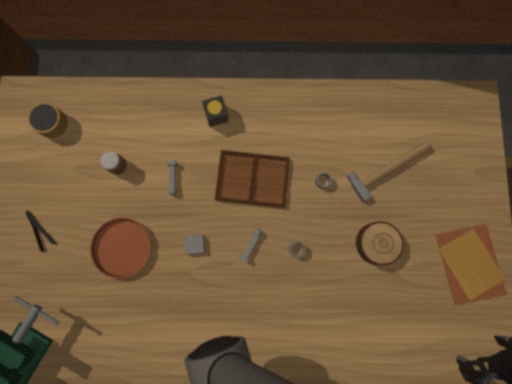

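View pics/scene0.png

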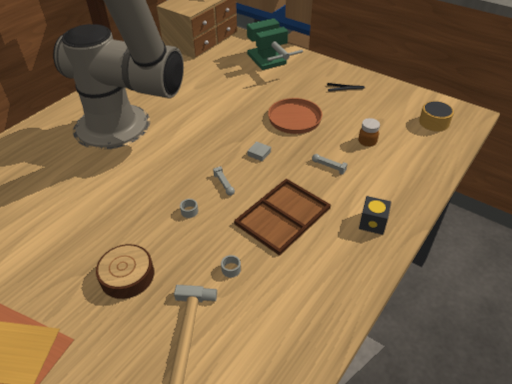

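The top view shows the tray at (253,179), dish (122,248) and stump (380,243). The punches are at (173,178) and (252,246), the rings at (323,181) and (298,250), the block at (195,245), the jar at (113,162) and the hammer at (359,187)–(430,148). The scene view shows the same layout from the side. Next I'll measure from both depth views.

```bash
cat > vis.py <<'E'
import numpy as np, cv2
from workcell import optics
# approximate spots in the top view (pixel), search radius (m), min height for the mask
SPOTS=dict(tray=(253,179),dish=(122,248),stump=(380,243),p1=(173,178),p2=(252,246),r1=(323,181),r2=(298,250),block=(195,245),jar=(113,162))
RAD=dict(tray=.14,dish=.105,stump=.085,p1=.07,p2=.07,r1=.04,r2=.04,block=.05,jar=.05)
def cloud(n,d):
    m=optics.camera_model(n); K,R,t=m["K"],m["R"],m["t"]
    v,u=np.nonzero(d>0); z=d[v,u]
    c=np.stack([(u-K[0,2])*z/K[0,0],(v-K[1,2])*z/K[1,1],z],1)
    return (c-t)@R, u, v
def ray(n,u,v,z):
    m=optics.camera_model(n); d=m["R"].T@np.linalg.solve(m["K"],[u,v,1]); o=-m["R"].T@m["t"]
    return o+d*(z-o[2])/d[2]
def project(n,X):
    m=optics.camera_model(n); q=m["K"]@(m["R"]@np.asarray(X)+m["t"]); return q[:2]/q[2]
E
python3 - <<'E'
from vis import *
np.set_printoptions(precision=4,suppress=True)
C={n:cloud(n,np.load(n+"0.npz")["d"])[0] for n in("top","scene")}
for k,(u,v) in SPOTS.items():
    g=ray("top",u,v,0.01)
    for n,P in C.items():
        near=P[np.linalg.norm(P[:,:2]-g[:2],axis=1)<RAD[k]]
        bench=np.median(near[near[:,2]<.004,2]) if (near[:,2]<.004).any() else np.nan
        Q=near[near[:,2]>.006]
        (cx,cy),wh,a=cv2.minAreaRect(Q[:,:2].astype(np.float32))
        top=np.percentile(Q[:,2],90); T=Q[Q[:,2]>top-.005]
        w,V=np.linalg.eigh(np.cov(Q[:,:2].T)); 
        print(f"{k:6}{n:6} n={len(Q)} bench={bench:.4f} top={top:.4f} rect c=({cx:.4f},{cy:.4f}) wh=({wh[0]:.3f},{wh[1]:.3f}) a={a:.1f} | mean={Q[:,:2].mean(0)} topmean={T[:,:2].mean(0)} pca={np.degrees(np.arctan2(V[1,1],V[0,1])):.1f}")
E
python3 - <<'E'
import cv2,numpy as np
a=cv2.imread("pics/top0.png")[140:280,80:420]; cv2.imwrite("pics/topc.png",cv2.resize(a,(800,330),interpolation=cv2.INTER_CUBIC))
E
```

```text
tray  top    n=1007 bench=0.0002 top=0.0163 rect c=(0.6131,-0.0036) wh=(0.200,0.193) a=83.9 | mean=[ 0.635  -0.0063] topmean=[ 0.6337 -0.0048] pca=82.3
tray  scene  n=1292 bench=-0.0000 top=0.0155 rect c=(0.6071,-0.0049) wh=(0.203,0.218) a=83.6 | mean=[ 0.6423 -0.0137] topmean=[ 0.6435 -0.0146] pca=83.0
dish  top    n=693 bench=0.0011 top=0.0206 rect c=(0.4376,0.3551) wh=(0.164,0.165) a=0.4 | mean=[0.4367 0.3686] topmean=[0.4344 0.3622] pca=-171.1
dish  scene  n=492 bench=0.0009 top=0.0194 rect c=(0.4450,0.3525) wh=(0.169,0.168) a=79.7 | mean=[0.4413 0.3573] topmean=[0.4448 0.3557] pca=121.6
stump top    n=1663 bench=-0.0008 top=0.0424 rect c=(0.4525,-0.3552) wh=(0.116,0.119) a=1.0 | mean=[ 0.452  -0.3519] topmean=[ 0.4523 -0.3563] pca=93.9
stump scene  n=2410 bench=-0.0015 top=0.0411 rect c=(0.4595,-0.3591) wh=(0.119,0.120) a=68.2 | mean=[ 0.4683 -0.3651] topmean=[ 0.4609 -0.3614] pca=153.3
p1    top    n=228 bench=-0.0009 top=0.0229 rect c=(0.6337,0.2210) wh=(0.099,0.023) a=3.1 | mean=[0.6347 0.2207] topmean=[0.6381 0.2213] pca=-175.6
p1    scene  n=262 bench=-0.0010 top=0.0220 rec
[... 904 characters left out ...]
50 rect c=(0.4417,-0.1331) wh=(0.041,0.046) a=53.6 | mean=[ 0.4432 -0.1342] topmean=[ 0.4428 -0.1336] pca=136.5
block top    n=344 bench=-0.0006 top=0.0216 rect c=(0.4481,0.1447) wh=(0.050,0.067) a=4.7 | mean=[0.4475 0.1523] topmean=[0.4478 0.1534] pca=105.0
block scene  n=273 bench=-0.0013 top=0.0205 rect c=(0.4537,0.1504) wh=(0.052,0.055) a=3.5 | mean=[0.4559 0.1462] topmean=[0.454  0.1498] pca=82.1
jar   top    n=443 bench=-0.0007 top=0.0658 rect c=(0.6709,0.3814) wh=(0.053,0.052) a=15.5 | mean=[0.6677 0.3766] topmean=[0.6718 0.3827] pca=57.1
jar   scene  n=458 bench=-0.0008 top=0.0649 rect c=(0.6791,0.3776) wh=(0.054,0.053) a=79.6 | mean=[0.6827 0.3687] topmean=[0.6793 0.3791] pca=-159.5
```

View pics/topc.png

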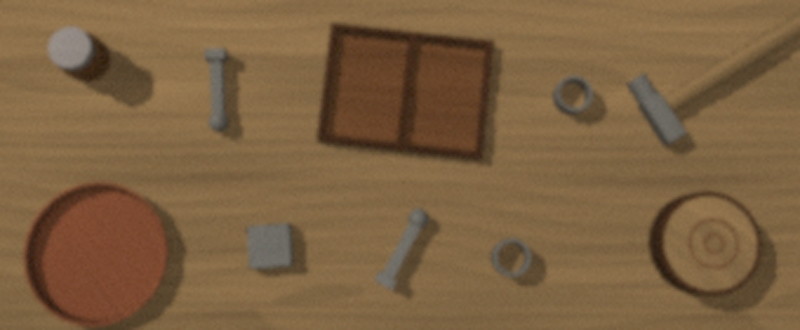

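The enlarged crop agrees with these positions. All heights match the text: bench 0, punches 23 mm, rings 26 mm, block 21 mm, stump 41 mm. The two views differ by about 7 mm in x and 4 mm in y. I'll use their average, which fits the grasp and place tolerances, and calibrate the remaining error from the first placement.

```bash
cat > ops.py <<'E'
import numpy as np
from scipy.spatial.transform import Rotation as Ro
from workcell import r, command_gripper
def quat(phi):
    y=np.array([np.cos(phi),np.sin(phi),0]); z=np.array([0,0,-1.])
    return Ro.from_matrix(np.stack([np.cross(y,z),y,z],1)).as_quat()
def best(p,phi):
    c=[]
    for k in(-1,0,1):
        q=r.solve_ik(list(p),quat(phi+k*np.pi).tolist())
        if q is not None: c.append((abs(q[5]),phi+k*np.pi))
    return quat(min(c)[1]).tolist()
def pick(x,y,z,phi,width,opening,force,up=.16):
    """phi: direction of the closing line. Returns True if something of the right width is held."""
    o=best((x,y,up),phi); command_gripper(opening,force)
    r.reach([x,y,up],o); r.move_straight([x,y,z+.03],speed=.2)
    hit=r.move_straight([x,y,z],speed=.06,max_force=12)
    if hit: print("touched at",r.read_state()["eef_pos"])
    command_gripper(max(width-.015,0),force)
    r.move_straight([x,y,up],speed=.15); s=r.read_state()
    print("held width",round(s["grip_width"],4),"force",round(float(np.max(s["grip_force"])),1),"t",round(s["time_s"],1))
    return abs(s["grip_width"]-width)<.006
def place(x,y,z,phi,opening,up=.16):
    o=best((x,y,up),phi); r.reach([x,y,up],o); r.move_straight([x,y,z+.02],speed=.2)
    hit=r.move_straight([x,y,z],speed=.04,max_force=8)
    print("set down at",np.round(r.read_state()["eef_pos"],4),"touched" if hit else "free")
    command_gripper(opening); r.move_straight([x,y,up],speed=.2)
    print("t",round(r.read_state()["time_s"],1))
E
python3 - <<'E'
from vis import *; from ops import *
C={n:cloud(n,np.load(n+"0.npz")["d"])[0] for n in("top","scene")}
c=[]
for n,P in C.items():
    Q=P[(np.linalg.norm(P[:,:2]-[.637,-.01],axis=1)<.128)&(P[:,2]>.006)]
    (cx,cy),wh,a=cv2.minAreaRect(Q[:,:2].astype(np.float32)); print(n,cx,cy,wh,a); c.append((cx,cy,a if wh[0]>wh[1] else a-90))
tx,ty,a=np.mean(c,0); th=np.radians(a-90) # tray x axis
th=(th+np.pi/2)%np.pi-np.pi/2
print("tray",tx,ty,np.degrees(th)); assert abs(np.degrees(th)+7)<4
np.save("tray.npy",[tx,ty,th])
print(r.tip_extent)
if pick(.637,.219,.030,np.radians(4.4+90),.014,.06,40):
    y=np.array([-np.sin(th),np.cos(th)])*.048
    place(tx+y[0],ty+y[1],.0345,th+np.pi/2,.035)
    from workcell import optics
    for n in C:
        p,d=optics.get_image(n); cv2.imwrite(f"pics/{n}1.png",p[:,:,::-1])
        P=cloud(n,d)[0]; g=np.array([tx,ty])+y
        Q=P[(abs((P[:,:2]-g)@np.array([np.cos(th),np.sin(th)]))<.056)&(abs((P[:,:2]-g)@y/.048)<.035)&(P[:,2]>.010)&(P[:,2]<.04)]
        print(n,"punch minus commanded",cv2.minAreaRect(Q[:,:2].astype(np.float32)),np.array(cv2.minAreaRect(Q[:,:2].astype(np.float32))[0])-g)
E
```

```text
top 0.6277533769607544 -0.005487546324729919 (0.2001018226146698, 0.1624542623758316) 84.14600372314453
scene 0.6413570642471313 -0.008796751499176025 (0.20370832085609436, 0.1485510766506195) 83.88824462890625
tray 0.6345552206039429 -0.007142148911952972 -5.982875823974614
0.025
held width 0.0132 force 41.5 t 6.1
set down at [0.6392 0.0406 0.0344] touched
t 9.2
top punch minus commanded ((0.6426499485969543, 0.041298218071460724), (0.01389035303145647, 0.030612317845225334), 83.8438720703125) [0.00309163 0.00070182]
scene punch minus commanded ((0.6435104608535767, 0.04126318171620369), (0.028345001861453056, 0.09889934957027435), 83.32080078125) [0.00395214 0.00066678]
```

View pics/scene1.png

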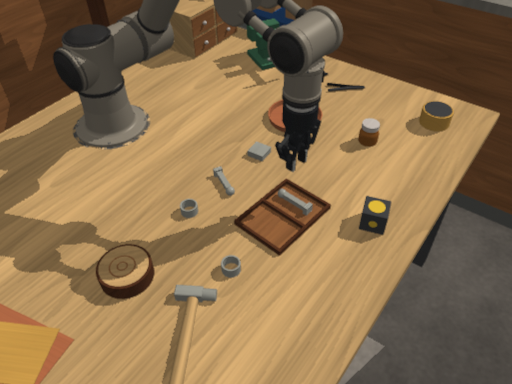

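Run:
```python
from ops import *; from vis import *
tx,ty,th=np.load("tray.npy"); tx=.639; ty=-.008
if pick(.4505,-.0060,.030,np.radians(151.9-90),.014,.06,40):
    place(tx+.048*np.sin(th),ty-.048*np.cos(th),.0345,th+np.pi/2,.035)
    if pick(.451,.1505,.026,np.radians(4),.050,.085,60):
        place(.456,-.3585,.068,np.pi/2,.075)
r.reach([.40,-.15,.3],best((.40,-.15,.3),0))
for n in("top","scene"):
    p,d=optics.get_image(n); cv2.imwrite(f"pics/{n}2.png",p[:,:,::-1]); np.savez(n+"2.npz",d=d)
    P=cloud(n,d)[0]; P=P[np.linalg.norm(P[:,:2]-[.456,-.3585],axis=1)<.08]
    for lo,hi in((.036,.046),(.054,.066)):
        Q=P[(P[:,2]>lo)&(P[:,2]<hi)]; print(n,len(Q),cv2.minAreaRect(Q[:,:2].astype(np.float32)),np.median(Q[:,2]))
```

```text
held width 0.0127 force 41.2 t 13.2
set down at [ 0.6336 -0.0557  0.0344] touched
t 17.9
held width 0.0483 force 62.6 t 22.5
set down at [ 0.456  -0.3585  0.0679] free
t 26.5
top 355 ((0.4860340654850006, -0.37713703513145447), (0.10452575236558914, 0.040625642985105515), 59.1469841003418) 0.03955800006390927
top 76 ((0.4749792218208313, -0.3666076064109802), (0.045005831867456436, 0.019162116572260857), 59.45099639892578) 0.059109046919256475
scene 1396 ((0.45940425992012024, -0.3591771423816681), (0.11801224201917648, 0.12016129493713379), 48.45737075805664) 0.03909826713404324
scene 468 ((0.4603516459465027, -0.3590921461582184), (0.052516888827085495, 0.0505816750228405), 0.0032049561850726604) 0.058280594083590986
```

Punch A lies in the middle of its bay, at about (295,203). The block is centred on the stump to within about 1 mm in the scene view and lies flat. Rings next.

Run:
```python
from ops import *; from vis import *
cx,cy=.442,.354
if pick(.439,-.1315,.028,0,.044,.085,25):
    place(cx,cy+.029,.0335,0,.062)
    if pick(.6335,-.2095,.028,0,.044,.085,25):
        place(cx,cy-.029,.0335,0,.062)
r.reach([.30,-.35,.3],best((.30,-.35,.3),0))
for n in("top","scene"):
    p,d=optics.get_image(n); cv2.imwrite(f"pics/{n}3.png",p[:,:,::-1]); np.savez(n+"3.npz",d=d)
    P=cloud(n,d)[0]
    for k,g,rad,lo,hi in(("dish",(cx,cy),.1,.012,.022),("ringF",(cx,cy+.029),.03,.026,.04),("ringN",(cx,cy-.029),.03,.026,.04),("stump",(.456,-.3585),.08,.035,.046),("block",(.456,-.3585),.08,.052,.07),("pa",(.642,.041),.055,.0205,.04),("pb",(.636,-.056),.055,.0205,.04),("tray",(.639,-.008),.128,.009,.019)):
        Q=P[(np.linalg.norm(P[:,:2]-g,axis=1)<rad)&(P[:,2]>lo)&(P[:,2]<hi)]
        c,wh,a=cv2.minAreaRect(Q[:,:2].astype(np.float32)); print(n,k,np.round(c,4),np.round(wh,3),round(a,1),np.round(np.percentile(Q[:,2],90),4))
a=np.hstack([cv2.imread("pics/top3.png")[130:290,80:420]]); cv2.imwrite("pics/topc3.png",cv2.resize(a,(800,376),interpolation=cv2.INTER_CUBIC))
```

```text
held width 0.0424 force 25.5 t 31.5
set down at [0.442  0.383  0.0334] free
t 35.8
held width 0.0432 force 25.5 t 41.2
set down at [0.442  0.325  0.0334] free
t 45.6
top dish [0.4375 0.3554] [0.163 0.167] 0.6 0.021
top ringF [0.4404 0.383 ] [0.04  0.042] 0.3 0.0315
top ringN [0.4393 0.3257] [0.043 0.041] 3.3 0.0313
top stump [ 0.4525 -0.3558] [0.116 0.118] 0.3 0.0421
top block [ 0.4557 -0.3563] [0.048 0.051] 0.3 0.0613
top pa [0.6363 0.0415] [0.021 0.097] 84.8 0.028
top pb [ 0.6334 -0.056 ] [0.021 0.096] 86.2 0.0271
top tray [ 0.6354 -0.0061] [0.2   0.147] 84.0 0.0165
scene dish [0.4434 0.354 ] [0.168 0.168] 60.2 0.0201
scene ringF [0.4473 0.3794] [0.041 0.045] 44.5 0.0309
scene ringN [0.447 0.322] [0.039 0.045] 33.3 0.0303
scene stump [ 0.4589 -0.3591] [0.119 0.119] 15.4 0.0412
scene block [ 0.4609 -0.3591] [0.051 0.053] 89.8 0.06
scene pa [0.643 0.04 ] [0.023 0.096] 82.9 0.0272
scene pb [ 0.6399 -0.0579] [0.026 0.098] 85.3 0.0271
scene tray [ 0.6412 -0.0081] [0.203 0.15 ] 83.5 0.0163
```

View pics/topc3.png

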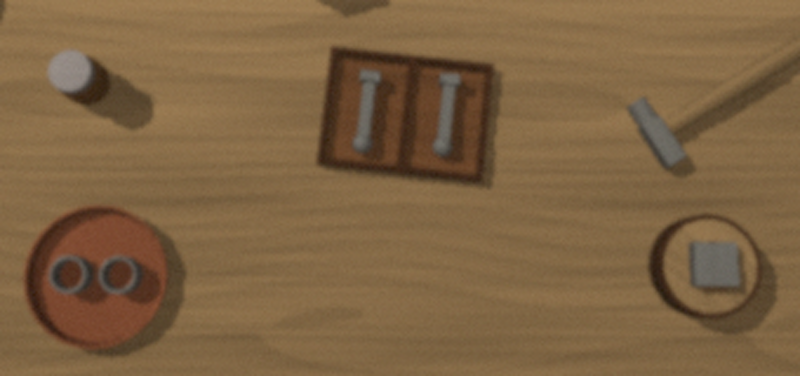

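View pics/scene3.png

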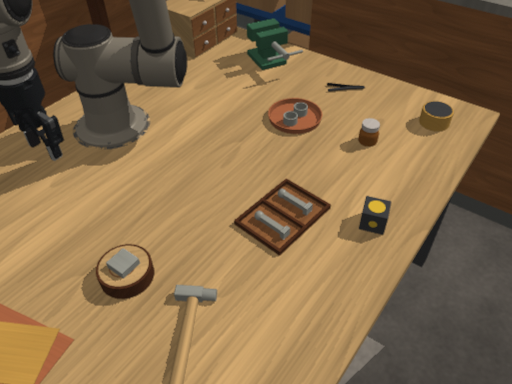

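Both pictures show every piece in place, measured relative to its container in the same view:
- **Punches:** flat in their bays, crop (367,110) and (447,113), within about 2 mm of centre along x.
- **Rings:** upright on the dish floor, crop (70,273) and (119,273), tops at 31 mm.
- **Block:** flat on the stump, crop (716,265), within about 3 mm of its centre.
- **Hammer and jar:** not moved.

```bash
python3 -c "
from workcell import r
print(r.finish_job())"
```

```text
the job is handed in; nothing more can be done
None
```

I handed the job in at about 47 s robot time: in the last pictures both punches, both rings and the block were in place with the hammer and jar unmoved, but the system gave no pass/fail verdict.

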